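# Put the reagents back in their own spill trays

### The job

The four reagent vessels stand in each other's spill trays. Swap them round, parking one in the spare white tray whenever you need a free place, until each stands upright in the middle of its own tray: the large amber bottle in the red one, the small amber bottle in the green one, the clear bottle with the blue cap in the blue one and the conical flask in the yellow one. Never tip them, and leave the red-ringed vial between the trays standing where it is.

Things in the scene. Friction and masses are not known exactly. Their poses are not given: they have to be found in the camera images.
- amber_bottle_mid (a point): the LARGE brown (amber) glass bottle, black screw cap, label with an orange-red band; 68 mm across, 166 mm tall, round. Point: on its axis, half-way up (83 mm above its foot), z up its axis. The fixed cap is 40 mm across and is the top 24 mm; grip the cap from above (below it is a wider shoulder). Starts upright in a wrong tray; about 0.4 kg. Belongs in the red tray
- small_bottle_mid (a point): the SMALL brown (amber) glass bottle, black screw cap, label with a green band; 44 mm across, 100 mm tall, round. Point: on its axis, half-way up (50 mm above its foot), z up its axis. The fixed cap is 26 mm across and is the top 24 mm; grip the cap from above. Starts upright in a wrong tray; about 0.14 kg. Belongs in the green tray
- clear_bottle_mid (a point): the clear, whitish glass bottle with a bright blue screw cap and a label with a blue band; 60 mm across, 142 mm tall, round. Point: on its axis, half-way up (71 mm above its foot), z up its axis. The fixed cap is 36 mm across and is the top 24 mm; grip the cap from above. Starts upright in a wrong tray; about 0.3 kg. Belongs in the blue tray
- flask_mid (a point): the conical glass flask, clear, with pale yellow contents; 63 mm across the foot, 105 mm tall, round; to the fingers it is a plain cone that narrows evenly to about 26 mm at its lip (33 mm across 25 mm below the lip). Point: on its axis, half-way up (52.5 mm above its foot), z up. Grip the neck from above, within the top 25 mm. Starts upright in a wrong tray; about 0.09 kg. Belongs in the yellow tray
- tray_red: red round plastic spill tray, fixed to the bench, 100 mm across the rim; home of the large amber bottle. Origin at the centre of its underside, on the bench top; its floor is 4 mm above that, its rim 8 mm above it; inside the rim it is 92 mm across. z up
- tray_green: green round plastic spill tray, fixed to the bench, 100 mm across the rim; home of the small amber bottle. Origin at the centre of its underside, on the bench top; its floor is 4 mm above that, its rim 8 mm above it; inside the rim it is 92 mm across. z up
- tray_blue: blue round plastic spill tray, fixed to the bench, 100 mm across the rim; home of the clear bottle with the blue cap. Origin at the centre of its underside, on the bench top; its floor is 4 mm above that, its rim 8 mm above it; inside the rim it is 92 mm across. z up
- tray_yellow: yellow round plastic spill tray, fixed to the bench, 100 mm across the rim; home of the conical flask. Origin at the centre of its underside, on the bench top; its floor is 4 mm above that, its rim 8 mm above it; inside the rim it is 92 mm across. z up
- tray_white: white round plastic spill tray, fixed to the bench, 100 mm across the rim; the spare tray, empty at the start: use it for parking. Origin at the centre of its underside, on the bench top; its floor is 4 mm above that, its rim 8 mm above it; inside the rim it is 92 mm across. z up
- ring_vial_mid (a point): small clear glass vial without cap, with a red ring round it, standing loose on the bench between the trays, 20 mm across, 56 mm tall; not to be moved. Point: on its axis, half-way up (28 mm above the bench). z up
There are look-alikes about, which are no part of the job. Leave any purple or turquoise look-alike of the part that bears small_bottle_mid alone. Several things look just like the part that bears amber_bottle_mid: the one meant starts farthest to the robot's right.

How it is judged:
At the end, for the whole second after the job is handed in: Each vessel stands upright (0.1 rad), released and at rest on the floor of its own tray, within 15 mm of its centre: large amber bottle red, small amber bottle green, clear bottle blue, flask yellow. The red-ringed vial stands within 20 mm of its start (horizontal distance between amber_bottle_mid and tray_red below 0.015 m and z of amber_bottle_mid in the frame of tray_red between 0.083 and 0.091 m and angle between each of amber_bottle_mid, small_bottle_mid, clear_bottle_mid, flask_mid's own z axis and vertical below 0.1 rad and linear speed of each of amber_bottle, small_bottle, clear_bottle, flask below 0.02 m/s and horizontal distance between small_bottle_mid and tray_green below 0.015 m and z of small_bottle_mid in the frame of tray_green between 0.05 and 0.058 m and horizontal distance between clear_bottle_mid and tray_blue below 0.015 m and z of clear_bottle_mid in the frame of tray_blue between 0.071 and 0.079 m and horizontal distance between flask_mid and tray_yellow below 0.015 m and z of flask_mid in the frame of tray_yellow between 0.0525 and 0.0605 m and angle between ring_vial_mid's own z axis and vertical below 0.15 rad and distance of ring_vial_mid from where it was at the start of the episode below 0.02 m); the robot touches nothing.
It fails at once if the amber bottle is tipped by more than about 35 degrees (angle between amber_bottle_mid's own z axis and vertical above 0.6 rad).
It fails at once if the small bottle is tipped by more than about 35 degrees (angle between small_bottle_mid's own z axis and vertical above 0.6 rad).
It fails at once if the clear bottle is tipped by more than about 35 degrees (angle between clear_bottle_mid's own z axis and vertical above 0.6 rad).
It fails at once if the flask is tipped by more than about 35 degrees (angle between flask_mid's own z axis and vertical above 0.6 rad).
It fails at once if the red-ringed vial is knocked over or pushed more than 20 mm (angle between ring_vial_mid's own z axis and vertical above 0.6 rad or distance of ring_vial_mid from where it was at the start of the episode above 0.02 m).
It also fails if it takes over 136 s, if anything falls off the work surface, if the arm or the gripper's body presses on something with over 40 N, if the wrist force passes 120 N, or if a joint passes its speed limit or range.

### The arm

A 6-joint arm with a two-finger parallel gripper is mounted at the origin on the work surface; the furniture and walls round the work are solid. World frame = base frame: x ahead of the robot, y to its left, z up, the work surface at z = 0. Lengths are in m, angles in rad, forces in N, time in s.
With the tool pointing down it reaches from about 0.35 to 0.975 m from the base axis. Payload 4.9 kg.
Tool frame: the origin (TCP) lies on the front face of the gripper's body, between the roots of the fingers; the fingertips stand 73 mm ahead of it and the grasp point (between the pads) lies 54 mm ahead of it; z points along the fingers, y is the direction in which the jaws open and shut (so a half turn about z gives the same grasp; the last joint's range is limited). The gripper opens to 85 mm and grips with 20 to 120 N. Pads are 22 mm wide; open, the fingers measure 114 mm over their backs; the gripper's body (76 mm by 85 mm) begins 54 mm behind the grasp point. The pads swing forward as they close: fully open they stand 13 mm farther back than shut.
Start: joints at [-1.344, 0.053, 1.613, -0, 1.476, -0.119], TCP at [0.212, -0.588, 0.304] pointing down, gripper open.
Joint ranges: [-3.01, 3.01], [-1.01, 2.22], [0.06, 2.58], [-1.02, 4.17], [0.09, 2.62], [-3.14, 3.14]. Speed limits (rad/s): [2.57, 2.57, 3.14, 3.14, 3.14, 3.14].

### API

Orientations are given as a rotation vector (axis times angle).
In Python, from workcell import telemetry, viewer, arm gives the robot as it stands.
- The arm moves only by the shell command python3 -m pendant 'ROWS' [OPENING] [FORCE]. ROWS is JSON, one flat list of numbers, 6 for each row, row after row: the shift along the world's x, y, z in cm, then the turn, a rotation vector about the world's x, y, z in degrees. A call has 1 to 8 rows; each row is the pose to reach, as a shift and turn from the pose measured when the call began; what a row does not reach only later rows make up. A row lasts 1/8 s, in which the tool goes at most 62.5 mm and 10.7 degrees, less where a joint would pass 70% of its speed; a pose out of reach is approached as far as the arm can. A call with a gripper value outside its range is refused whole. OPENING is the opening, from 0 (shut) to 1 (fully open), set as the call begins (- or left out, the last holds). The fingers move at their own pace and stop on an object; FORCE is the grip in N (left out, the last holds). Time passes only in rows, so rows that repeat a pose let the fingers close. It gives the time, the measured TCP pose, the force and the opening at its end, in the units of the state.
- telemetry.get_obs(): the state, without advancing time (a new reading comes with each control period).
- viewer.read_camera(name): name is "side" or "top" or "wrist"; returns (picture, depth): 420x560x3 uint8, red, green, blue; 420x560 float32, m along the optical axis (not along the pixel's ray), 0 where there is no reading.
- viewer.calibration(name): a dict with "fx", "fy", "cx", "cy" (pixels), "R" (3x3) and "t" (3): a world point X has camera coordinates R X + t; the wrist camera has in their place "mount" (4x4, takes a point from camera to tool coordinates, whose origin is the TCP and whose axes are the flange's). Camera axes: x right, y down, z forward; pixel columns grow to the right and rows downward; lengths in m; the calibration is good to about 2 mm. A picture is of the moment at which its call begins: read the wrist's pose just before it. calibration takes no time and is no camera call.
- arm.hand_in(): hands the job in, once; it reports no verdict.
The state is a dict: "time_s": time; "joint_positions": joint angles; "joint_vel": joint speeds; "joint_torque": joint torques, N m; "tcp_pos": TCP position; "eef_rot": TCP orientation; "ft_force": force on the tool from outside, world axes, zero at the start; "moment": the same for the moment, N m; "gripper_width": finger opening in m.
Only numpy, scipy, OpenCV 4.12 (cv2) and the standard library are available. Lean on these libraries where they do the work, as an engineer would, in place of code of your own. Each camera call takes 0.05 s, during which the arm holds its last target. There are 200 camera calls.

## Working session

There is one attempt and no reset: what is moved stays moved. The work goes in short steps, Python scripts to look and compute and a shell command to move; the robot and the scene stay as the last step left them, time stands still between calls to the robot, and variables do not carry over. Pictures are saved under pics/ and viewed, about 12 in all and at most 16, crops included, and the job is handed in when it is done.

```bash
mkdir -p pics; ls
cat > h.py <<'E'
import numpy as np,cv2
from workcell import telemetry,viewer,arm
def snap(n):
    im,d=viewer.read_camera(n);return im,d
def save(im,f): cv2.imwrite('pics/'+f,cv2.cvtColor(im,cv2.COLOR_RGB2BGR))
def ray(c,u,v,z):
    R,t=np.array(c['R']),np.array(c['t']);o=-R.T@t
    d=R.T@np.array([(u-c['cx'])/c['fx'],(v-c['cy'])/c['fy'],1]);return o+d*(z-o[2])/d[2]
E
python3 - <<'E'
from h import *
for n in('top','side'):
    im,d=snap(n);save(im,n+'0.png');np.savez(n+'0.npz',im=im,d=d)
    c=viewer.calibration(n);print(n,{k:np.round(v,4).tolist() for k,v in c.items()})
    R=np.array(c['R']);print(-R.T@np.array(c['t']))
o=telemetry.get_obs();print(o)
print(viewer.calibration('wrist'))
E
```

```text
pics
top {'fx': 461.6182, 'fy': 461.6182, 'cx': 275.9663, 'cy': 209.3794, 'R': [[0.0066, -1.0, -0.0002], [-0.9949, -0.0065, -0.1004], [0.1004, 0.0008, -0.995]], 't': [0.0281, 0.454, 1.1047]}
[0.34070138 0.03017146 1.14470243]
side {'fx': 417.2719, 'fy': 417.2719, 'cx': 275.3705, 'cy': 206.0741, 'R': [[0.5658, 0.8243, -0.0169], [0.3479, -0.2573, -0.9015], [-0.7475, 0.5042, -0.4324]], 't': [-0.2786, -0.0723, 1.2155]}
[ 1.0914056  -0.40186249  0.45568871]
{'time_s': 0.1, 'joint_positions': array([-1.34402447e+00,  5.33159240e-02,  1.61414633e+00, -6.98107019e-06,
        1.47602181e+00, -1.18966907e-01]), 'joint_vel': array([-0.00138784, -0.00064735, -0.00210367,  0.0008843 ,  0.00051876,
       -0.0018983 ]), 'joint_torque': array([ 3.11389640e-04, -3.94899452e+01, -3.71364605e+01, -8.02916747e-05,
        3.88686094e-03, -1.11772377e-05]), 'tcp_pos': array([ 0.21172873, -0.58758817,  0.30277648]), 'eef_rot': array([-3.09290771e+00, -5.40060534e-01,  1.70864842e-04]), 'ft_force': array([ 0.57389456, -0.15681117, -0.30132146]), 'moment': array([-0.00279   , -0.03631667,  0.02714177]), 'gripper_width': 0.08502966479294885}
{'fx': 337.717057033123, 'fy': 337.717057033123, 'cx': 279.6869137928521, 'cy': 205.05057271655832, 'mount': array([[ 1.95139473e-03, -9.53895399e-01, -3.00132905e-01,
         7.79968973e-02],
       [ 9.99998075e-01,  1.92252545e-03,  3.91502555e-04,
        -6.70511952e-04],
       [ 2.03560662e-04, -3.00133091e-01,  9.53897314e-01,
        -6.94052371e-02],
       [ 0.00000000e+00,  0.00000000e+00,  0.00000000e+00,
         1.00000000e+00]])}
```

View pics/top0.png

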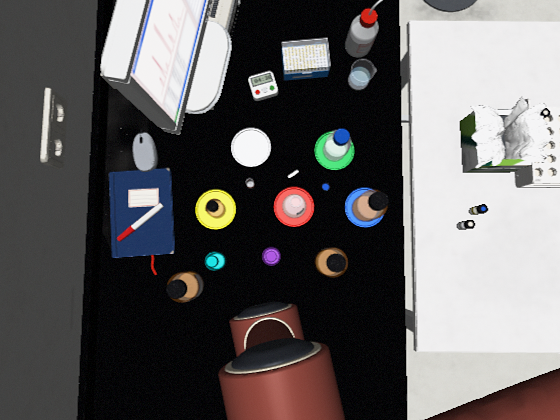

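View pics/side0.png

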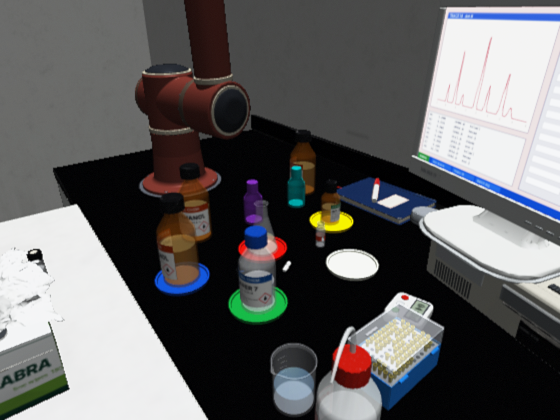

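```bash
cat > m.py <<'E'
from h import *
def world(c,d):
    v,u=np.mgrid[:d.shape[0],:d.shape[1]]
    P=np.stack([(u-c['cx'])/c['fx']*d,(v-c['cy'])/c['fy']*d,d],-1)
    return (P-np.array(c['t']))@np.array(c['R'])
def trays(im):
    c=viewer.calibration('top');h=cv2.cvtColor(im,cv2.COLOR_RGB2HSV).astype(int);H,S,V=h[...,0],h[...,1],h[...,2]
    ms=dict(red=((H<8)|(H>172))&(S>130)&(V>120),green=(abs(H-70)<15)&(S>120)&(V>60),blue=(abs(H-112)<12)&(S>120)&(V>110),
      yellow=(abs(H-28)<6)&(S>150)&(V>120),white=(S<30)&(V>170))
    B=dict(red=(294,207),green=(335,150),blue=(366,207),yellow=(215,209),white=(251,147))
    for k,m in ms.items():
        w=np.zeros(m.shape,np.uint8);x,y=B[k];w[y-26:y+27,x-26:x+27]=1
        m=cv2.morphologyEx(m.astype(np.uint8)*w,cv2.MORPH_OPEN,np.ones((2,2)))
        v,u=np.nonzero(m);p=np.array([ray(c,a,b,.008)[:2] for a,b in zip(u,v)],np.float32)
        (o,r)=cv2.minEnclosingCircle(p);print(k,np.round(o,4),round(r,4),len(u))
E
python3 - <<'E'
from m import *
f=np.load('top0.npz');im,d=f['im'],f['d'];c=viewer.calibration('top');trays(im)
W=world(c,d)
m=((W[...,2]>.045)&(d>0)).astype(np.uint8);m[:110]=0;m[300:]=0;m[:,:165]=0;m[:,400:]=0
n,l,s,_=cv2.connectedComponentsWithStats(m)
for i in range(1,n):
    if s[i,4]<8: continue
    q=W[l==i];zt=np.percentile(q[:,2],97);t=q[q[:,2]>zt-.006]
    (o,r)=cv2.minEnclosingCircle(t[:,:2].astype(np.float32))
    print(s[i],'z',round(float(zt),3),'med',np.round(np.median(t[:,:2],0),4),'circ',np.round(o,4),round(r,4),len(t))
E
```

```text
red [ 0.4611 -0.0147] 0.0504 806
green [ 0.6032 -0.1158] 0.0508 623
blue [ 0.4601 -0.1902] 0.0502 473
yellow [0.4531 0.1792] 0.0504 333
white [0.6097 0.0936] 0.0499 1196
[165 110  43  25 490] z 0.258 med [0.6144 0.2493] circ [0.6145 0.2494] 0.0109 29
[323 129  28  30 628] z 0.148 med [ 0.6056 -0.1118] circ [ 0.6062 -0.1116] 0.0173 176
[246 178   7   8  24] z 0.058 med [0.5195 0.0959] circ [0.5176 0.0962] 0.0082 14
[353 189  35  32 833] z 0.171 med [ 0.4601 -0.1862] circ [ 0.4606 -0.1867] 0.0201 259
[285 195  19  19 207] z 0.11 med [ 0.467 -0.014] circ [ 0.465  -0.0124] 0.0145 53
[205 199  19  19 286] z 0.107 med [0.4545 0.1783] circ [0.4534 0.1786] 0.013 96
[262 247  18  19 275] z 0.103 med [0.3405 0.0437] circ [0.3405 0.0429] 0.0125 93
[315 248  33  30 763] z 0.168 med [ 0.3268 -0.0962] circ [ 0.3276 -0.0962] 0.0199 274
[204 252  20  19 287] z 0.102 med [0.3284 0.1766] circ [0.3282 0.1763] 0.0128 95
[166 271  35  29 819] z 0.168 med [0.2704 0.241 ] circ [0.2705 0.2414] 0.02 270
```

```bash
python3 -m pendant '[3,6,0,0,0,0, 6,12,0,0,0,0, 9,18,0,0,0,0, 12,24,0,0,0,0, 14,30,0,0,0,0, 16,36,0,0,0,0, 18,42,0,0,0,0, 19,46,0,0,0,0]' 0.9 40
```

```text
time_s: 1.1
tcp_pos: [0.4018, -0.1256, 0.3025]
eef_rot: [-3.093, -0.54, -0.0]
ft_force: [0.9, -0.2, -0.0]
gripper_width: 0.0766
```

```bash
python3 -m pendant '[1,5,0,0,0,0, 2,10,0,0,0,0, 3,16,0,0,0,0, 4,21,0,0,0,0, 5,26,0,0,0,0, 5.2,30.4,-2,0,0,0, 5.2,30.4,-5,0,0,0, 5.2,30.4,-7,0,0,0]'
python3 - <<'E'
from h import *
im,d=snap('wrist');save(im,'w1.png')
E
```

```text
time_s: 2.1
tcp_pos: [0.4529, 0.1788, 0.2304]
eef_rot: [-3.093, -0.541, 0.004]
ft_force: [1.1, -0.4, 0.3]
gripper_width: 0.0765
```

View pics/w1.png

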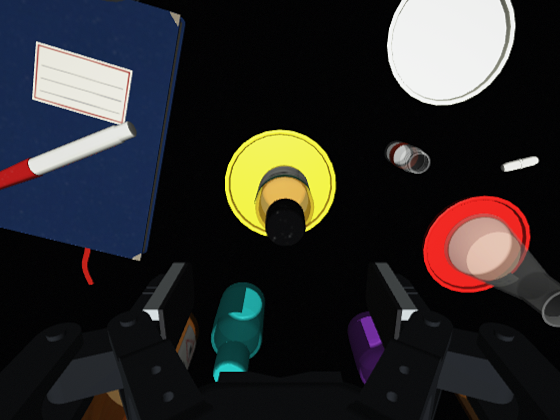

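```bash
python3 -m pendant '[0.1,-0.2,-2,0,0,0, 0.1,-0.2,-4,0,0,0, 0.1,-0.2,-6,0,0,0, 0.1,-0.2,-7.8,0,0,0, 0.1,-0.2,-7.8,0,0,0]' && python3 -m pendant '[0,0,0,0,0,0, 0,0,0,0,0,0, 0,0,0,0,0,0, 0,0,0,0,0,0, 0,0,0,0,0,0, 0,0,0,0,0,0]' 0.15 40
```

```text
time_s: 2.78
tcp_pos: [0.452, 0.1755, 0.1482]
eef_rot: [-3.094, -0.539, 0.015]
ft_force: [0.9, -0.9, 0.2]
gripper_width: 0.0768
time_s: 3.52
tcp_pos: [0.4527, 0.1754, 0.1493]
eef_rot: [-3.094, -0.539, 0.012]
ft_force: [-0.7, -0.8, 5.7]
gripper_width: 0.0299
```

```bash
python3 -m pendant '[0,0,0,0,0,0, 0,0,0,0,0,0, 0,0,0,0,0,0, 0,0,0,0,0,0]' 0.1 40
```

```text
time_s: 4.03
tcp_pos: [0.4528, 0.1754, 0.1494]
eef_rot: [-3.094, -0.539, 0.012]
ft_force: [-0.2, -2.5, 3.0]
gripper_width: 0.0297
```

```bash
python3 -m pendant '[0,0,0.5,0,0,0, 0,0,1.5,0,0,0, 0,0,3,0,0,0, 0,0,5,0,0,0, 0,0,7,0,0,0, 0,0,8,0,0,0, 0,0,8,0,0,0]'
python3 - <<'E'
from h import *
im,d=snap('side');save(im[100:340,120:480],'s1.png')
E
```

```text
time_s: 4.9
tcp_pos: [0.4532, 0.1756, 0.2307]
eef_rot: [-3.094, -0.539, 0.009]
ft_force: [-0.4, 0.0, -1.9]
gripper_width: 0.0299
```

View pics/s1.png

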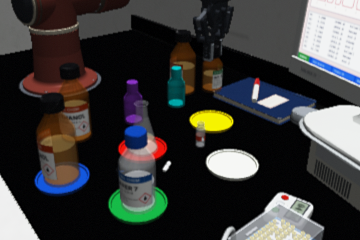

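```bash
python3 -m pendant '[1.5,-0.8,0,0,0,0, 4.5,-2.4,0,0,0,0, 7.5,-4,0,0,0,0, 10.5,-5.6,0,0,0,0, 13.5,-7.2,0,0,0,0, 15.2,-8,-1,0,0,0, 15.65,-8.2,-3,0,0,0, 15.65,-8.2,-5,0,0,0]' && python3 -m pendant '[0,0,0,0,0,0, 0,0,0,0,0,0]'
```

```text
time_s: 5.95
tcp_pos: [0.6087, 0.0931, 0.1769]
eef_rot: [-3.094, -0.538, 0.016]
ft_force: [-0.3, 0.1, -2.0]
gripper_width: 0.0297
time_s: 6.2
tcp_pos: [0.6081, 0.0935, 0.1764]
eef_rot: [-3.093, -0.539, 0.017]
ft_force: [-0.6, -0.6, -1.0]
gripper_width: 0.0295
```

```bash
python3 -m pendant '[0.1,0,-0.6,0,0,0, 0.1,0,-1.2,0,0,0, 0.1,0,-1.8,0,0,0, 0.1,0,-2.3,0,0,0, 0.1,0,-2.7,0,0,0, 0.1,0,-2.7,0,0,0]'
```

```text
time_s: 6.95
tcp_pos: [0.6094, 0.0935, 0.1496]
eef_rot: [-3.094, -0.539, 0.016]
ft_force: [-0.7, -0.5, -0.1]
gripper_width: 0.0294
```

```bash
python3 -m pendant '[0,0,0,0,0,0, 0,0,0,0,0,0, 0,0,0,0,0,0, 0,0,0,0,0,0]' 0.7 && python3 -m pendant '[0,0,2,0,0,0, 0,0,4,0,0,0, 0,0,6,0,0,0, 0,0,8,0,0,0]' 0.9
python3 - <<'E'
from h import *
im,d=snap('wrist');save(im,'w2.png')
E
```

```text
time_s: 7.45
tcp_pos: [0.6094, 0.0935, 0.1497]
eef_rot: [-3.094, -0.539, 0.016]
ft_force: [0.6, 0.3, 0.2]
gripper_width: 0.0594
time_s: 7.95
tcp_pos: [0.6097, 0.0935, 0.2321]
eef_rot: [-3.094, -0.539, 0.013]
ft_force: [-0.7, 0.2, 0.4]
gripper_width: 0.0769
```

View pics/w2.png

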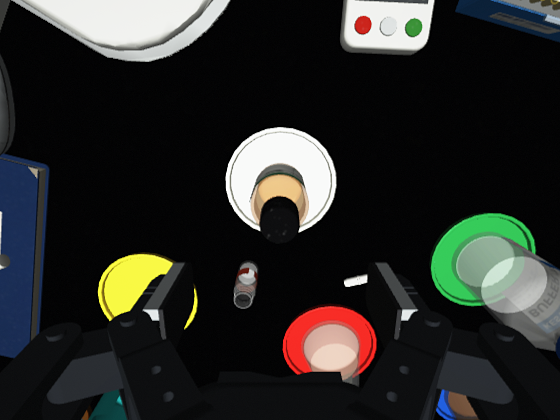

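```bash
python3 -m pendant '[-4,-3,0,0,0,0, -8,-6,0,0,0,0, -12,-9,0,0,0,0, -14.6,-10.7,0,0,0,0, -14.6,-10.7,-1,0,0,0, -14.6,-10.7,-2,0,0,0, -14.6,-10.7,-2,0,0,0]'
python3 - <<'E'
from h import *
im,d=snap('wrist');save(im,'w3.png')
E
```

```text
time_s: 8.88
tcp_pos: [0.4648, -0.0129, 0.214]
eef_rot: [-3.093, -0.54, 0.01]
ft_force: [0.7, 0.9, 0.5]
gripper_width: 0.0773
```

View pics/w3.png

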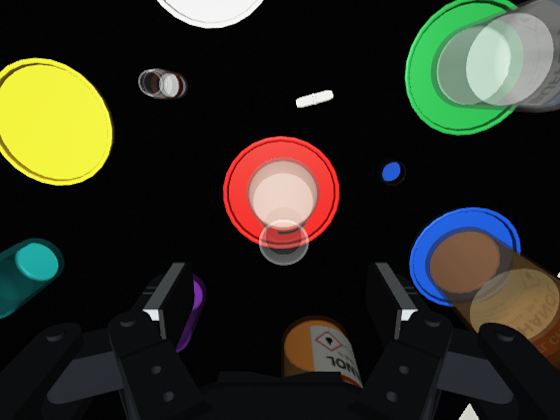

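```bash
python3 -m pendant '[0.2,-0.1,-2,0,0,0, 0.2,-0.1,-4,0,0,0, 0.2,-0.1,-5,0,0,0, 0.2,-0.1,-5.4,0,0,0, 0.2,-0.1,-5.4,0,0,0]' && python3 -m pendant '[0,0,0,0,0,0, 0,0,0,0,0,0, 0,0,0,0,0,0, 0,0,0,0,0,0, 0,0,0,0,0,0, 0,0,0,0,0,0, 0,0,0,0,0,0]' 0.2 30
```

```text
time_s: 9.55
tcp_pos: [0.4675, -0.0139, 0.161]
eef_rot: [-3.094, -0.541, 0.007]
ft_force: [-0.2, -0.2, -0.1]
gripper_width: 0.0773
time_s: 10.42
tcp_pos: [0.4679, -0.014, 0.1617]
eef_rot: [-3.094, -0.541, 0.006]
ft_force: [-1.5, -0.3, 6.0]
gripper_width: 0.0315
```

```bash
python3 -m pendant '[0,0,0.5,0,0,0, 0,0,1.5,0,0,0, 0,0,3,0,0,0, 0,0,5,0,0,0, 0,0,7,0,0,0, 0,0,8,0,0,0, 0,0,8,0,0,0]'
python3 - <<'E'
from h import *
im,d=snap('wrist');save(im,'w4.png')
E
```

```text
time_s: 11.3
tcp_pos: [0.4683, -0.0141, 0.2429]
eef_rot: [3.094, 0.541, -0.003]
ft_force: [0.2, 0.7, -1.5]
gripper_width: 0.0314
```

View pics/w4.png

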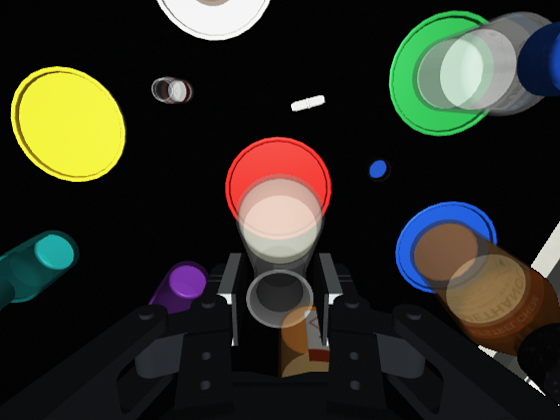

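```bash
python3 -m pendant '[0,2,0,0,0,0, -0.3,5,0,0,0,0, -0.6,9,0,0,0,0, -0.9,13,0,0,0,0, -1.2,16.5,0,0,0,0, -1.2,19,-1,0,0,0, -1.2,19.4,-3,0,0,0, -1.2,19.4,-5,0,0,0]' && python3 -m pendant '[0,0,0,0,0,0, 0,0,0,0,0,0]'
```

```text
time_s: 12.35
tcp_pos: [0.4552, 0.1805, 0.1901]
eef_rot: [-3.094, -0.543, 0.009]
ft_force: [-0.1, -0.0, -0.7]
gripper_width: 0.0312
time_s: 12.6
tcp_pos: [0.455, 0.1804, 0.19]
eef_rot: [-3.094, -0.543, 0.01]
ft_force: [-0.3, -0.2, -0.3]
gripper_width: 0.0313
```

Down to 0.162.

```bash
python3 -m pendant '[0.1,0,-0.6,0,0,0, 0.1,0,-1.2,0,0,0, 0.1,0,-1.8,0,0,0, 0.1,0,-2.4,0,0,0, 0.1,0,-2.8,0,0,0, 0.1,0,-2.8,0,0,0]'
```

```text
time_s: 13.35
tcp_pos: [0.4562, 0.1805, 0.162]
eef_rot: [-3.094, -0.543, 0.009]
ft_force: [0.1, 0.0, -2.5]
gripper_width: 0.0315
```

```bash
python3 -m pendant '[0,0,-0.1,0,0,0, 0,0,-0.1,0,0,0]' && python3 -m pendant '[0,0,0,0,0,0, 0,0,0,0,0,0, 0,0,0,0,0,0, 0,0,0,0,0,0]' 0.8 && python3 -m pendant '[0,0,2,0,0,0, 0,0,4,0,0,0, 0,0,7,0,0,0, 0,0,11,0,0,0, 0,0,14,0,0,0, 0,0,14,0,0,0]' 0.9
python3 - <<'E'
from h import *
im,d=snap('wrist');save(im,'w5.png')
E
```

```text
time_s: 13.6
tcp_pos: [0.4566, 0.1806, 0.1619]
eef_rot: [-3.094, -0.543, 0.008]
ft_force: [-2.4, -1.1, 5.2]
gripper_width: 0.0315
time_s: 14.1
tcp_pos: [0.4565, 0.1806, 0.1617]
eef_rot: [-3.094, -0.543, 0.008]
ft_force: [0.6, -0.5, 0.1]
gripper_width: 0.0682
time_s: 14.85
tcp_pos: [0.4577, 0.1809, 0.3048]
eef_rot: [-3.094, -0.543, -0.001]
ft_force: [0.4, -0.1, 0.9]
gripper_width: 0.0772
```

View pics/w5.png

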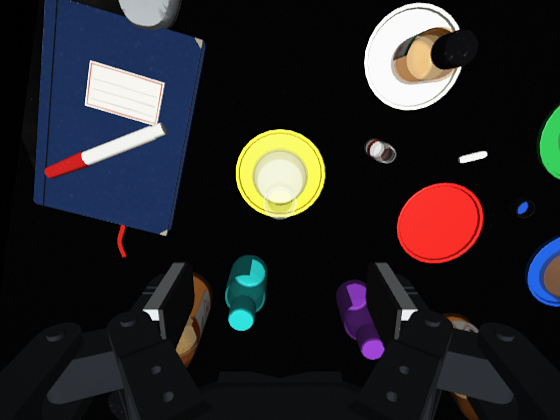

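```bash
python3 -m pendant '[0,-4,0,0,0,0, 0,-9,0,0,0,0, 0,-15,0,0,0,0, 0,-21,0,0,0,0, 0,-27,0,0,0,0, 0,-32,0,0,0,0, 0.2,-36,0,0,0,0, 0.2,-36.7,0,0,0,0]' && python3 -m pendant '[0,0,-1,0,0,0, 0,0,-2,0,0,0, 0,0,-2,0,0,0]'
python3 - <<'E'
from h import *
im,d=snap('wrist');save(im,'w6.png')
E
```

```text
time_s: 15.9
tcp_pos: [0.458, -0.188, 0.3]
eef_rot: [-3.092, -0.537, 0.01]
ft_force: [-0.7, 0.6, 0.9]
gripper_width: 0.077
time_s: 16.27
tcp_pos: [0.4574, -0.1865, 0.2778]
eef_rot: [-3.089, -0.539, 0.014]
ft_force: [-0.1, -0.2, 0.1]
gripper_width: 0.077
```

View pics/w6.png

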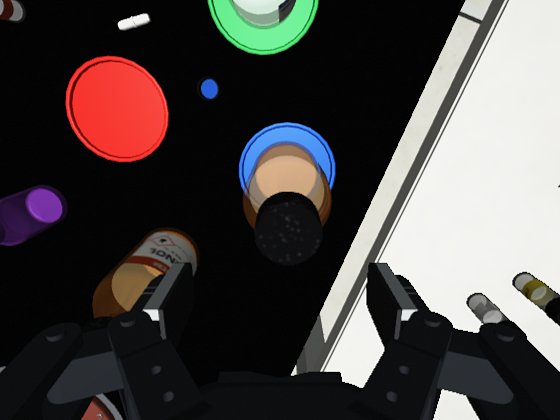

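```bash
python3 -m pendant '[0.4,-0.1,-2,0,0,0, 0.4,-0.1,-4,0,0,0, 0.4,-0.1,-5.5,0,0,0, 0.4,-0.1,-6.3,0,0,0, 0.4,-0.1,-6.3,0,0,0]' && python3 -m pendant '[0,0,0,0,0,0, 0,0,0,0,0,0, 0,0,0,0,0,0, 0,0,0,0,0,0, 0,0,0,0,0,0, 0,0,0,0,0,0, 0,0,0,0,0,0]' 0.3 60
```

```text
time_s: 16.95
tcp_pos: [0.4615, -0.1877, 0.2152]
eef_rot: [-3.09, -0.539, 0.013]
ft_force: [0.6, -0.0, 0.2]
gripper_width: 0.0769
time_s: 17.82
tcp_pos: [0.4621, -0.1882, 0.2164]
eef_rot: [-3.092, -0.539, 0.01]
ft_force: [1.0, -1.4, 5.6]
gripper_width: 0.0375
```

```bash
python3 -m pendant '[0,0,0.5,0,0,0, 0,0,1.5,0,0,0, 0,0,2.5,0,0,0, 0,0,3.5,0,0,0, 0,0,5,0,0,0, 0,0,5,0,0,0]'
python3 - <<'E'
from h import *
im,d=snap('side');save(im[130:320,100:400],'s2.png')
E
```

```text
time_s: 18.58
tcp_pos: [0.4629, -0.1887, 0.2687]
eef_rot: [-3.094, -0.54, 0.006]
ft_force: [0.5, -0.2, -2.6]
gripper_width: 0.0381
```

View pics/s2.png

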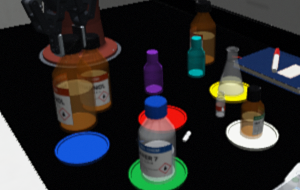

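```bash
python3 -m pendant '[0,1,0,0,0,0, 0,3.5,0,0,0,0, 0,7,0,0,0,0, 0,10.5,0,0,0,0, 0,14,0,0,0,0, 0,16.5,-0.5,0,0,0, 0,17.4,-1.5,0,0,0, 0,17.4,-2.5,0,0,0]' && python3 -m pendant '[0,0,0,0,0,0, 0,0,0,0,0,0]'
```

```text
time_s: 19.62
tcp_pos: [0.4621, -0.0141, 0.2414]
eef_rot: [-3.093, -0.541, 0.01]
ft_force: [0.5, -0.5, -3.9]
gripper_width: 0.0382
time_s: 19.88
tcp_pos: [0.4621, -0.0148, 0.2412]
eef_rot: [-3.093, -0.54, 0.01]
ft_force: [1.0, -0.5, -3.2]
gripper_width: 0.0378
```

Down to 0.216.

```bash
python3 -m pendant '[0,0,-0.6,0,0,0, 0,0,-1.2,0,0,0, 0,0,-1.8,0,0,0, 0,0,-2.3,0,0,0, 0,0,-2.5,0,0,0, 0,0,-2.5,0,0,0]'
```

```text
time_s: 20.62
tcp_pos: [0.4623, -0.0147, 0.2165]
eef_rot: [-3.093, -0.54, 0.01]
ft_force: [-0.2, -0.1, -1.3]
gripper_width: 0.0382
```

```bash
python3 -m pendant '[0,0,-0.1,0,0,0, 0,0,-0.1,0,0,0]' && python3 -m pendant '[0,0,0,0,0,0, 0,0,0,0,0,0, 0,0,0,0,0,0, 0,0,0,0,0,0]' 0.9 && python3 -m pendant '[0,0,2,0,0,0, 0,0,4,0,0,0, 0,0,6,0,0,0, 0,0,8,0,0,0, 0,0,8,0,0,0]' 0.9
python3 - <<'E'
from h import *
im,d=snap('wrist');save(im,'w7.png')
E
```

```text
time_s: 20.88
tcp_pos: [0.4627, -0.0147, 0.2165]
eef_rot: [-3.093, -0.54, 0.008]
ft_force: [-1.9, 0.9, 3.7]
gripper_width: 0.0379
time_s: 21.38
tcp_pos: [0.4627, -0.0147, 0.2164]
eef_rot: [-3.093, -0.54, 0.008]
ft_force: [0.4, -0.3, -0.6]
gripper_width: 0.0768
time_s: 22.0
tcp_pos: [0.4635, -0.0149, 0.2988]
eef_rot: [-3.095, -0.54, 0.002]
ft_force: [-0.4, -0.0, 0.1]
gripper_width: 0.0766
```

View pics/w7.png

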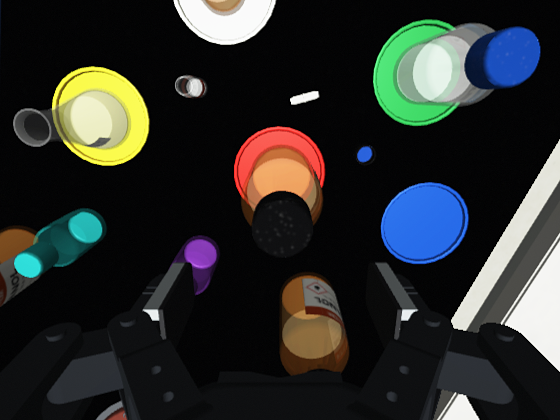

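Amber is centred in red. Now the clear bottle: dx +14.1, dy −9.8, staying high.

```bash
python3 -m pendant '[3,-2,0,0,0,0, 7,-5,0,0,0,0, 11,-7.7,0,0,0,0, 14.1,-9.8,0,0,0,0, 14.1,-9.8,-2,0,0,0, 14.1,-9.8,-4,0,0,0, 14.1,-9.8,-4,0,0,0]'
python3 - <<'E'
from h import *
from scipy.spatial.transform import Rotation as Ro
o=telemetry.get_obs();im,d=snap('wrist');c=viewer.calibration('wrist')
h=cv2.cvtColor(im,cv2.COLOR_RGB2HSV);m=((abs(h[...,0].astype(int)-112)<12)&(h[...,1]>120)&(h[...,2]>60))
v,u=np.nonzero(m);dd=d[v,u]
P=np.stack([(u-c['cx'])/c['fx']*dd,(v-c['cy'])/c['fy']*dd,dd],-1)
M=c['mount'];W=(P@M[:3,:3].T+M[:3,3])@Ro.from_rotvec(o['eef_rot']).as_matrix().T+o['tcp_pos']
t=W[W[:,2]>.14];print(len(t),np.median(t,0),cv2.minEnclosingCircle(t[:,:2].astype(np.float32)),o['tcp_pos'])
E
```

```text
time_s: 22.92
tcp_pos: [0.6017, -0.1116, 0.2531]
eef_rot: [-3.09, -0.54, 0.015]
ft_force: [-0.0, -0.5, -0.5]
gripper_width: 0.0771
2757 [ 0.60944082 -0.11302164  0.14461103] ((0.6339145302772522, -0.1030983105301857), 0.04560573026537895) [ 0.60168134 -0.11164807  0.2530727 ]
```

```bash
python3 -m pendant '[0.4,-0.1,-2,0,0,0, 0.4,-0.1,-4,0,0,0, 0.4,-0.1,-5.3,0,0,0, 0.4,-0.1,-6,0,0,0, 0.4,-0.1,-6,0,0,0]' && python3 -m pendant '[0,0,0,0,0,0, 0,0,0,0,0,0, 0,0,0,0,0,0, 0,0,0,0,0,0, 0,0,0,0,0,0, 0,0,0,0,0,0, 0,0,0,0,0,0]' 0.3 60
```

```text
time_s: 23.6
tcp_pos: [0.6063, -0.1128, 0.1944]
eef_rot: [-3.091, -0.54, 0.012]
ft_force: [-0.1, -0.6, 0.3]
gripper_width: 0.0765
time_s: 24.48
tcp_pos: [0.6069, -0.1132, 0.1955]
eef_rot: [-3.093, -0.541, 0.01]
ft_force: [0.9, -1.6, 5.6]
gripper_width: 0.0328
```

```bash
python3 -m pendant '[0,0,0.5,0,0,0, 0,0,1.5,0,0,0, 0,0,2.5,0,0,0, 0,0,3.5,0,0,0, 0,0,5,0,0,0, 0,0,5,0,0,0]'
```

```text
time_s: 25.22
tcp_pos: [0.6079, -0.1135, 0.2481]
eef_rot: [-3.095, -0.541, 0.004]
ft_force: [0.1, -0.0, -1.9]
gripper_width: 0.033
```

```bash
python3 -m pendant '[-1,-0.5,0,0,0,0, -3.5,-1.8,0,0,0,0, -6.5,-3.4,0,0,0,0, -9.5,-5,0,0,0,0, -12.5,-6.6,0,0,0,0, -14.3,-7.5,-0.5,0,0,0, -14.7,-7.7,-1.5,0,0,0, -14.7,-7.7,-2.5,0,0,0]' && python3 -m pendant '[0,0,0,0,0,0, 0,0,0,0,0,0]'
```

```text
time_s: 26.22
tcp_pos: [0.4609, -0.1903, 0.2221]
eef_rot: [-3.094, -0.54, 0.004]
ft_force: [0.3, -0.2, -3.1]
gripper_width: 0.0329
time_s: 26.48
tcp_pos: [0.4614, -0.19, 0.2218]
eef_rot: [-3.093, -0.542, 0.004]
ft_force: [-1.0, 1.1, -2.5]
gripper_width: 0.0331
```

```bash
python3 -m pendant '[0,0,-0.6,0,0,0, 0,0,-1.2,0,0,0, 0,0,-1.8,0,0,0, 0,0,-2.4,0,0,0, 0,0,-2.6,0,0,0, 0,0,-2.6,0,0,0]' && python3 -m pendant '[0,0,-0.1,0,0,0, 0,0,-0.1,0,0,0]'
```

```text
time_s: 27.22
tcp_pos: [0.4614, -0.19, 0.1959]
eef_rot: [-3.094, -0.542, 0.004]
ft_force: [0.3, 0.4, -3.5]
gripper_width: 0.0331
time_s: 27.48
tcp_pos: [0.4618, -0.1902, 0.1956]
eef_rot: [-3.094, -0.542, 0.002]
ft_force: [0.2, 0.5, 0.6]
gripper_width: 0.0331
```

```bash
python3 -m pendant '[0,0,0,0,0,0, 0,0,0,0,0,0, 0,0,0,0,0,0, 0,0,0,0,0,0]' 0.9 && python3 -m pendant '[0,0,2,0,0,0, 0,0,4,0,0,0, 0,0,7,0,0,0, 0,0,10,0,0,0, 0,0,10,0,0,0]' && python3 -m pendant '[3,5,0,0,0,0, 6,10,0,0,0,0, 8,15,0,0,0,0, 10,20,0,0,0,0, 12.5,25,0,0,0,0, 14.6,28.3,-1,0,0,0, 14.6,28.3,-4,0,0,0, 14.6,28.3,-7,0,0,0]' && python3 -m pendant '[0,0,0,0,0,0, 0,0,0,0,0,0]'
```

```text
time_s: 27.98
tcp_pos: [0.4618, -0.1902, 0.1956]
eef_rot: [-3.094, -0.542, 0.002]
ft_force: [0.3, -0.3, 0.1]
gripper_width: 0.0767
time_s: 28.6
tcp_pos: [0.4629, -0.1908, 0.2987]
eef_rot: [3.091, 0.541, 0.005]
ft_force: [-0.1, -0.1, 0.7]
gripper_width: 0.0767
time_s: 29.6
tcp_pos: [0.6084, 0.0929, 0.226]
eef_rot: [3.091, 0.543, 0.002]
ft_force: [-1.4, 0.4, -0.9]
gripper_width: 0.0768
time_s: 29.85
tcp_pos: [0.6083, 0.0928, 0.2258]
eef_rot: [3.091, 0.543, 0.001]
ft_force: [0.4, 0.1, 0.7]
gripper_width: 0.0771
```

```bash
python3 -m pendant '[0.1,0.1,-2,0,0,0, 0.1,0.1,-4,0,0,0, 0.1,0.1,-6,0,0,0, 0.1,0.1,-7.3,0,0,0, 0.1,0.1,-7.3,0,0,0]' && python3 -m pendant '[0,0,0,0,0,0, 0,0,0,0,0,0, 0,0,0,0,0,0, 0,0,0,0,0,0, 0,0,0,0,0,0, 0,0,0,0,0,0, 0,0,0,0,0,0]' 0.15 40 && python3 -m pendant '[0,0,0.5,0,0,0, 0,0,1.5,0,0,0, 0,0,2.5,0,0,0, 0,0,4,0,0,0, 0,0,5,0,0,0, 0,0,5,0,0,0]'
```

```text
time_s: 30.48
tcp_pos: [0.6083, 0.0938, 0.1508]
eef_rot: [3.091, 0.543, -0.005]
ft_force: [0.3, -0.7, 0.4]
gripper_width: 0.0769
time_s: 31.35
tcp_pos: [0.609, 0.0939, 0.1518]
eef_rot: [3.091, 0.543, -0.002]
ft_force: [-0.6, 0.6, 5.5]
gripper_width: 0.0286
time_s: 32.1
tcp_pos: [0.6097, 0.0939, 0.2036]
eef_rot: [3.091, 0.543, 0.003]
ft_force: [0.0, 0.2, -1.0]
gripper_width: 0.0281
```

```bash
python3 -m pendant '[0,-1.5,0,0,0,0, -0.2,-5,0,0,0,0, -0.3,-9,0,0,0,0, -0.4,-13,0,0,0,0, -0.6,-17,0,0,0,0, -0.6,-20,-0.5,0,0,0, -0.6,-21,-1.5,0,0,0, -0.6,-21,-2.5,0,0,0]' && python3 -m pendant '[0,0,0,0,0,0, 0,0,0,0,0,0]'
```

```text
time_s: 33.1
tcp_pos: [0.6032, -0.1166, 0.1773]
eef_rot: [3.092, 0.541, 0.001]
ft_force: [0.2, 0.1, -1.7]
gripper_width: 0.0284
time_s: 33.35
tcp_pos: [0.6031, -0.1156, 0.177]
eef_rot: [3.092, 0.543, 0.0]
ft_force: [-1.0, 0.5, -0.9]
gripper_width: 0.0283
```

```bash
python3 -m pendant '[0,0,-0.6,0,0,0, 0,0,-1.2,0,0,0, 0,0,-1.8,0,0,0, 0,0,-2.3,0,0,0, 0,0,-2.5,0,0,0, 0,0,-2.5,0,0,0]' && python3 -m pendant '[0,0,-0.1,0,0,0, 0,0,-0.1,0,0,0]'
```

```text
time_s: 34.1
tcp_pos: [0.6033, -0.1156, 0.1521]
eef_rot: [3.092, 0.543, 0.001]
ft_force: [-0.8, 0.4, -1.8]
gripper_width: 0.028
time_s: 34.35
tcp_pos: [0.6037, -0.1157, 0.1519]
eef_rot: [3.092, 0.543, 0.002]
ft_force: [-1.3, 0.7, 2.9]
gripper_width: 0.0279
```

Seated (upward force). Release, retreat and move aside, then measure.

```bash
python3 -m pendant '[0,0,0,0,0,0, 0,0,0,0,0,0, 0,0,0,0,0,0, 0,0,0,0,0,0]' 0.8 && python3 -m pendant '[0,0,2,0,0,0, 0,0,5,0,0,0, 0,0,9,0,0,0, 0,0,14,0,0,0, 0,0,18,0,0,0, 0,0,18,0,0,0]' && python3 -m pendant '[-3,-5,0,0,0,0, -6,-10,0,0,0,0, -10,-15,0,0,0,0, -14,-19,0,0,0,0, -19,-23,0,0,0,0, -24,-27,0,0,0,0, -28,-31,0,0,0,0, -31,-35,0,0,0,0]'
python3 - <<'E'
from m import *
im,d=snap('top');save(im,'top9.png');c=viewer.calibration('top')
W=world(c,d)
m=((W[...,2]>.045)&(d>0)).astype(np.uint8);m[:110]=0;m[240:]=0;m[:,:185]=0;m[:,400:]=0
n,l,s,_=cv2.connectedComponentsWithStats(m)
for i in range(1,n):
    if s[i,4]<8: continue
    q=W[l==i];zt=np.percentile(q[:,2],97);t=q[q[:,2]>zt-.006]
    (o,r)=cv2.minEnclosingCircle(t[:,:2].astype(np.float32))
    print('z',round(float(zt),3),'med',np.round(np.median(t[:,:2],0),4),'circ',np.round(o,4),round(r,4),len(t))
E
```

```text
time_s: 34.85
tcp_pos: [0.6036, -0.1157, 0.1518]
eef_rot: [3.092, 0.543, 0.002]
ft_force: [-0.1, 0.0, 0.3]
gripper_width: 0.0683
time_s: 35.6
tcp_pos: [0.6052, -0.1162, 0.3392]
eef_rot: [3.087, 0.542, 0.018]
ft_force: [-0.2, 0.7, 0.0]
gripper_width: 0.0684
time_s: 36.6
tcp_pos: [0.2931, -0.467, 0.3392]
eef_rot: [3.087, 0.54, 0.018]
ft_force: [0.3, -0.6, -1.0]
gripper_width: 0.0684
z 0.105 med [0.676  0.2251] circ [0.6764 0.2251] 0.0139 15
z 0.106 med [ 0.6033 -0.1129] circ [ 0.6037 -0.113 ] 0.0129 94
z 0.058 med [0.5186 0.0961] circ [0.5179 0.0968] 0.0081 13
z 0.171 med [ 0.4615 -0.0138] circ [ 0.4611 -0.0149] 0.0199 266
z 0.147 med [ 0.4632 -0.189 ] circ [ 0.4627 -0.1892] 0.0177 189
z 0.111 med [0.4543 0.1846] circ [0.4536 0.182 ] 0.0144 52
```

View pics/top9.png

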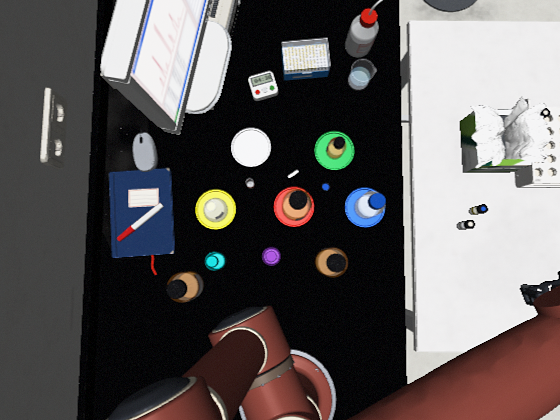

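All four vessels measure within about 5 mm of their tray centres, upright, and the vial has not moved.

```bash
python3 -m pendant '[0,0,0,0,0,0, 0,0,0,0,0,0, 0,0,0,0,0,0]' && python3 -c "
from workcell import arm;print(arm.hand_in())"
```

```text
time_s: 37.02
tcp_pos: [0.291, -0.4699, 0.3389]
eef_rot: [3.086, 0.536, 0.012]
ft_force: [0.6, -0.3, -0.6]
gripper_width: 0.0683
the job is handed in; nothing more can be done
None
```

The four vessels are in their own trays and the job is handed in. It took about 37 s of the 136 s, and the hand-in reported no verdict.

I parked the small amber bottle in the white tray. The flask then went to yellow, the large amber bottle to red, the clear bottle to blue, and the small bottle from white to green.

**Vessels:** in the last top view, with the arm clear, their tops were about 1 mm (large amber), 3 mm (small amber, clear) and 3–5 mm (flask) off their tray centres. Their top heights match vessels standing upright on the tray floors; I did not measure tilt separately. The limit is 15 mm.

**Vial:** the red-ringed vial stands where it started, to within about 1 mm.

**Disagreements:**
- The wrist camera put the large amber bottle and its tray about 5 mm farther along x than the top camera. I put this down to a slight tool tilt and went mostly by the top camera.
- The gripper read 2 to 4 mm off the stated cap widths, but every grasp held.

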